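# Bring the tray of pegs to the chair assembly stand

### The job

Take the open green tray that holds the two round wooden pegs (not the like tray with the steel bolts) by its upright dark wooden handle, carry it level so that no peg falls out, and set it down gently on the white stand, centred in the yellow outline with its long side along the outline's long side; either way round will do. Let go of it there, and leave the bolt tray standing where it is.

Things in the scene. Friction and masses are not known exactly. Their poses are not given: they have to be found in the camera images.
- peg_tray_grip (a point): Middle of the peg tray's upright handle, 88 mm above the tray's underside. Tray: loose open green box, 160 (x) x 110 (y) x 40 mm high, walls 6 mm, about 0.3 kg. A dark board 18 mm thick along x parts it into two troughs; over its middle 90 mm it rises to 105 mm above the underside, as the handle, to pinch across y from above. z up.
- stand_place (a point): Middle of the yellow outline on top of the fixed white stand, a board 210 (x) x 150 (y) x 20 mm high; the point is on its top face. The outline, 166 x 110 mm inside, has its long side along x; z up. Other things on the bench are all under 110 mm high.
- peg1_center (a point): Centre of one loose round peg of light wood, 22 mm in diameter, 45 mm long, 13 g, its axis along its x; it lies on the floor of the trough on the tray's +y side and can roll there.
- peg2_center (a point): Centre of the other such peg, in the trough on the tray's -y side.
- bolt_tray_grip (a point): Middle of the handle of the bolt tray, 88 mm above its underside: a tray of the same make and size as the peg tray (handle top 105 mm above the bench) but with two loose steel bolts in it. A bystander, to be left where it stands; it may stand between the peg tray and the stand.
Things that resemble listed ones, but are neither listed nor needed, are in the scene too. Leave any orange look-alike of the part that bears peg_tray_grip alone. What is shaped like the part that bears peg2_center but orange or turquoise is not meant.

How it is judged (in metres and radians):
At the end, for the whole second after the job is handed in: The peg tray rests upright and still on the stand, its middle within 20 mm of the outline's middle and its long side within 12 degrees of the outline's, either way round, with both pegs still lying inside it (horizontal distance between peg_tray_grip and stand_place below 0.02 m and angle between the x axis of peg_tray_grip and the x axis of stand_place, either way round below 0.21 rad and z of peg_tray_grip in the frame of stand_place between 0.08 and 0.096 m and angle between peg_tray_grip's own z axis and vertical below 0.1 rad and x of peg1_center in the frame of peg_tray_grip between -0.08 and 0.08 m and y of peg1_center in the frame of peg_tray_grip between -0.055 and 0.055 m and z of peg1_center in the frame of peg_tray_grip between -0.095 and -0.04 m and x of peg2_center in the frame of peg_tray_grip between -0.08 and 0.08 m and y of peg2_center in the frame of peg_tray_grip between -0.055 and 0.055 m and z of peg2_center in the frame of peg_tray_grip between -0.095 and -0.04 m and linear speed of peg_tray below 0.02 m/s and linear speed of each of peg1, peg2 below 0.1 m/s); the robot touches nothing.
It fails at once if the bolt tray is shifted by more than 30 mm or tipped (distance of bolt_tray_grip from where it was at the start of the episode above 0.03 m or angle between bolt_tray_grip's own z axis and vertical above 0.35 rad).
It fails at once if the peg tray is tipped by more than 20 degrees (angle between peg_tray_grip's own z axis and vertical above 0.35 rad).
It fails at once if a peg leaves the tray (distance between any of peg1_center, peg2_center and peg_tray_grip above 0.135 m).
It fails at once if the tray is dropped or slammed onto the stand (over 60 N) (contact force between peg_tray and stand above 60 N).
It also fails if it takes over 56 s, if anything falls off the work surface, if the arm or the gripper's body presses on something with over 40 N, if the wrist force passes 120 N, or if a joint passes its speed limit or range.

### The arm

A 6-joint arm with a two-finger parallel gripper is mounted at the origin on the work surface. World frame = base frame: x ahead of the robot, y to its left, z up, the work surface at z = 0. Lengths are in mm, angles in degrees, forces in N, time in s.
With the tool pointing down it reaches from about 300 to 850 mm from the base axis. Payload 4.2 kg.
Tool frame: the origin (TCP) lies on the centre line of the jaws, within the pads' length; the fingertips stand 14 mm ahead of it and the grasp point (between the pads) lies 5 mm behind it (env.finger_overhang is the z of the fingertips in the tool frame, in mm); z points along the fingers, y is the line along which they close (so a half turn about z gives the same grasp; the last joint's range is limited). The gripper opens to 91 mm and grips with 3 to 60 N. Pads are 32 mm wide; open, the fingers measure 118 mm over their backs; the gripper's body (76 mm by 178 mm) begins 60 mm behind the grasp point.
Start: joints at [-68.755, 18.312, 89.639, -0, 72.044, -1.146], TCP at [219.038, -531.662, 227.976] pointing down, gripper open.
Joint ranges: [-177.97, 177.97], [-48.28, 115.42], [12.27, 149.76], [-77.06, 257.06], [2.81, 150.46], [-146.56, 146.56]. Speed limits (degrees/s): [147.25, 147.25, 180, 180, 180, 180].

### API

Orientations are given as [roll, pitch, yaw] about the fixed x, y, z axes, in that order (R = Rz(yaw) Ry(pitch) Rx(roll)).
In Python, from workcell import sensors, viewer, env gives the robot as it stands. The module is installed in compiled form; this text tells all that it offers.
- The arm moves only by the tool step_arm, never from a script. Its argument "plan" is one flat list of numbers, 6 for each row, row after row: the shift along the tool's x, y, z in cm, then the turn, a rotation vector about the tool's x, y, z in rad. In form: [x, y, z, wx, wy, wz, x, y, z, wx, wy, wz, ...]. A call has 1 to 5 rows; each row shifts and turns the commanded pose from where the row before left it, along the tool's axes as they then stand; what a row does not reach is not made up. A row lasts 1/12 s, in which the tool goes at most 41.7 mm and 7.16 degrees, less where a joint would pass 70% of its speed; a pose out of reach is approached as far as the arm can. A call is refused whole if a number of a shift passes 4.17 or a number of a turn 0.125, either way. A call with a gripper value outside its range is refused whole. "hand" is the finger opening in cm, from 0 to 9.12, set as the call begins (left out, the last holds). The fingers move at their own pace and stop on an object; "newtons" is the grip in N (left out, the last holds). Time passes only in rows, so rows that do not move let the fingers close. It gives the time, the measured TCP pose, the force, the opening and the grip force at its end, in the units of the state.
- sensors.state(): the state, without advancing time (a new reading comes with each control period).
- viewer.grab_frame(name): name is "scene" or "top" or "wrist"; returns a dict with "img" (384x512x3 uint8, red, green, blue), "fx", "fy", "cx", "cy" (pixels), "position" and "attitude" of the camera in the world. Camera axes: x right, y down, z forward; pixel columns grow to the right and rows downward; lengths in mm; the calibration is good to about 2 mm. A picture is of the moment at which its call begins. There is no depth.
- env.job_done(): hands the job in; it is judged then, once.
Trained networks look in a picture, given as the dict that the camera call returned (one of the last four; its "shot" number tells which), for a name from the list of things; names that differ only in an ending like _2 or _b are one class to them, and where a whole thing is asked for, a point or a joint stands for the part that bears it (a point fixed in the world has none). Each returns a list of dicts, best first, with "score" (0 to 1); they miss things now and then, are a little off and sometimes report something else, mostly with a low value. They report only what shows in the picture. A call takes as long as a camera call. They do not tell look-alikes from the thing itself.
- viewer.boxes_of(name, picture): "location" ([column, row] in pixels, amid what is visible of it).
- viewer.pinpoint(name, picture): "location" ([column, row] in pixels: a listed point, or the origin of a listed thing).
The state is a dict: "time_s": time; "qpos": joint angles; "qvel": joint speeds; "effort": joint torques, N m; "ee_pos": TCP position; "ee_rot": TCP orientation; "force": force on the tool from outside, world axes, zero at the start; "torque": the same for the moment, N m; "gripper_width": finger opening in mm; "gripper_force": force on a finger pad.
Only numpy, scipy, OpenCV 4.12 (cv2) and the standard library are available. Lean on these libraries where they do the work, as an engineer would, in place of code of your own. Each camera call takes 0.05 s, during which the arm holds its last target. There are 200 camera calls.

## Working session

There is one attempt and no reset: what is moved stays moved. The work goes in short steps, Python scripts to look and compute and a tool call to move; the robot and the scene stay as the last step left them, time stands still between calls to the robot, and variables do not carry over. Pictures are saved under pics/ and viewed, at most 10 in all, crops included, and the job is handed in when it is done.

Besides the shell and the picture viewer there is one more tool, called after "Emit:" as name(argument=value, ...), one argument or row to a line, values as JSON. step_arm: Moves the arm, as the interface text tells. Its arguments: {"type":"object","properties":{"plan":{"type":"array","items":{"type":"number"}},"hand":{"type":"number"},"newtons":{"type":"number"}},"required":["plan"]}

```bash
mkdir -p pics; cat > h.py <<'E'
import numpy as np, cv2
from scipy.spatial.transform import Rotation as R
from workcell import sensors, viewer, env
def att(p):
    a=np.array(p["attitude"],float)
    return a if a.shape==(3,3) else R.from_euler('xyz',a,degrees=True).as_matrix() if a.size==3 else R.from_quat(a).as_matrix()
def toplane(p,uv,z):
    d=att(p)@np.array([(uv[0]-p["cx"])/p["fx"],(uv[1]-p["cy"])/p["fy"],1])
    o=np.array(p["position"],float); return (o+d*(z-o[2])/d[2]).round(1)
def proj(p,X):
    c=att(p).T@(np.array(X,float)-p["position"]); return [c[0]/c[2]*p["fx"]+p["cx"],c[1]/c[2]*p["fy"]+p["cy"]]
def save(n,img): cv2.imwrite(f"pics/{n}.png",cv2.cvtColor(img,cv2.COLOR_RGB2BGR))
E
python3 - <<'E'
from h import *
ps=[viewer.grab_frame(n) for n in("top","scene")]
print(ps[0]["attitude"],ps[0]["position"],ps[0]["fx"])
for p in ps:
    for n,z in(("peg_tray_grip",88),("bolt_tray_grip",88),("stand_place",20),("peg1_center",17)):
        for d in viewer.pinpoint(n,p): print(n,round(d["score"],2),np.round(d["location"]),toplane(p,d["location"],z))
save("a",ps[0]["img"]);save("b",ps[1]["img"])
print(sensors.state())
E
```

```text
[-177.84443474   -0.28878144  -91.42993894] [ 419.41761618   15.20662967 1204.14805629] 469.2977341090616
peg_tray_grip 0.9 [276. 164.] [529.8 -24.6  88. ]
peg_tray_grip 0.63 [218. 246.] [338.6 116.2  88. ]
bolt_tray_grip 0.57 [121. 184.] [492.8 344.5  88. ]
stand_place 0.69 [377. 163.] [ 534.  -285.4   20. ]
peg1_center 0.7 [268. 155.] [561.  -8.  17.]
peg_tray_grip 0.73 [317. 171.] [333.4 116.   88. ]
peg_tray_grip 0.72 [226. 190.] [529.4 -22.8  88. ]
bolt_tray_grip 0.58 [382. 251.] [494.  348.2  88. ]
stand_place 0.62 [153. 177.] [ 547.4 -280.8   20. ]
peg1_center 0.41 [229. 223.] [560.3   5.9  17. ]
peg1_center 0.39 [223. 192.] [478.4 -81.9  17. ]
{'time_s': 0.5, 'qpos': array([-6.87550517e+01,  1.83129690e+01,  8.96413279e+01, -3.82562753e-04,
        7.20435226e+01, -1.14729015e+00]), 'qvel': array([-0.01183192,  0.00222821, -0.09510071, -0.03560601, -0.00649658,
       -0.07359252]), 'effort': array([ 7.06204646e-04, -4.11994028e+01, -2.32040244e+01,  7.27539975e-02,
        3.84305615e-02, -3.15836257e-05]), 'ee_pos': array([ 219.02960289, -531.64961552,  227.94939679]), 'ee_rot': array([1.79997827e+02, 4.07519552e-04, 2.23923564e+01]), 'force': array([ 0.107039  , -0.1802771 , -0.22810435]), 'torque': array([ 0.01411188, -0.01717489,  0.00574374]), 'gripper_force': 0.0, 'gripper_width': 91.42641581676206}
```

View pics/a.png

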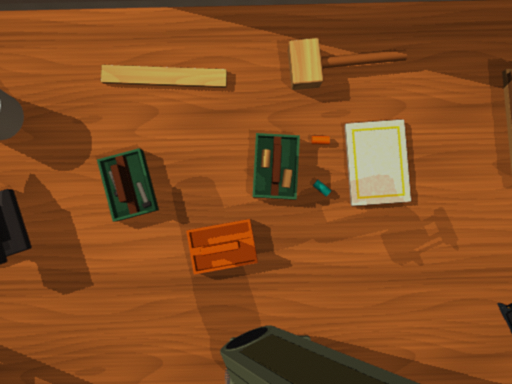

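View pics/b.png

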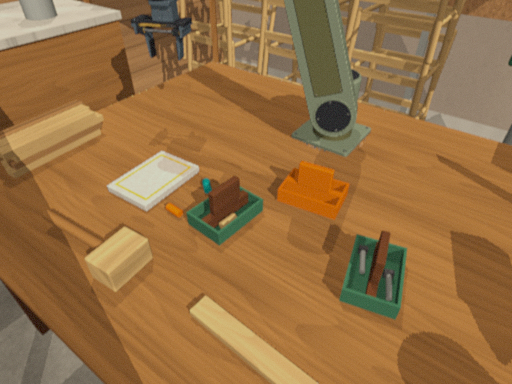

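The top view shows three possible trays. The green tray at (276,165) has two light wooden pegs at (266,158) and (287,178). The green tray at (127,184) has grey bolts, and the one at (222,246) is an orange look-alike. The orange peg at (320,139) and the turquoise peg at (322,188) are loose decoys on the bench. The white stand with the yellow outline is at (378,163). By the description, I choose (276,165).

```bash
python3 - <<'E'
from h import *
p=viewer.grab_frame("top"); im=p["img"]
c=cv2.resize(im[110:220,235:425],None,fx=4,fy=4,interpolation=cv2.INTER_CUBIC); save("c",c)
hsv=cv2.cvtColor(im,cv2.COLOR_RGB2HSV)
def rect(mask,box,z,name):
    x0,y0,x1,y1=box; m=np.zeros_like(mask); m[y0:y1,x0:x1]=mask[y0:y1,x0:x1]
    pts=np.argwhere(m>0)[:,::-1]
    w=np.array([toplane(p,q,z)[:2] for q in pts],np.float32)
    (cx,cy),s,a=cv2.minAreaRect(w); print(name,len(pts),(cx,cy),s,a)
rect(cv2.inRange(hsv,(70,100,20),(90,255,255)),(245,120,305,205),40,"tray")
rect(cv2.inRange(hsv,(22,110,150),(35,255,255)),(345,118,412,208),20,"outline")
rect(cv2.inRange(hsv,(0,0,130),(180,90,255)),(335,110,420,212),20,"stand")
E
```

```text
tray 3 (554.2728271484375, -43.51630401611328) (111.74201965332031, 1.1678681373596191) 27.84928321838379
outline 604 (536.1773681640625, -286.8356018066406) (178.9037322998047, 122.6566162109375) 2.6684274673461914
stand 4222 (536.0494384765625, -285.3145751953125) (208.77174377441406, 151.4864044189453) 2.7235002517700195
```

View pics/c.png

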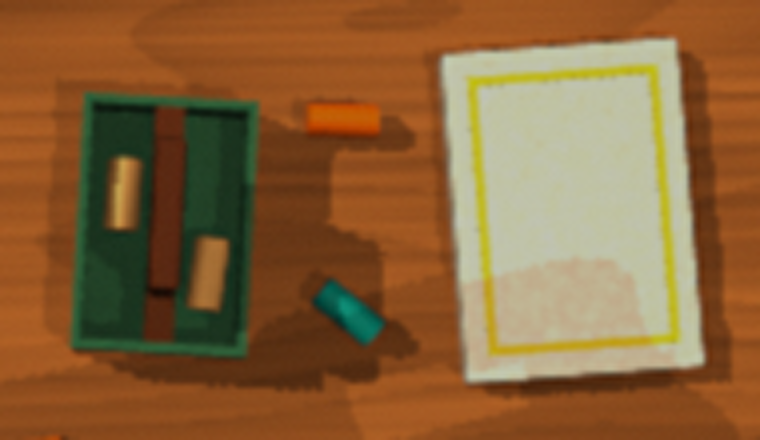

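```bash
cat >> h.py <<'E'
def rows(target,yaw,n,quiet=False):
    """even rows from the present pose to target (tool down)"""
    s=sensors.state(); T=R.from_euler('xyz',s["ee_rot"],degrees=True); G=R.from_euler('xyz',[180,0,yaw],degrees=True)
    w=(T.inv()*G).as_rotvec()/n; d=(np.array(target,float)-s["ee_pos"])/n/10
    for i in range(n):
        print(np.round(T.inv().apply(d),2).tolist(),np.round(w,3).tolist()); T=T*R.from_rotvec(w)
E
python3 - <<'E'
from h import *
p=viewer.grab_frame("top")
c=[toplane(p,(235+u/4,110+v/4),40)[:2] for u,v in((88,95),(258,103),(247,354),(73,348))]
c=np.array(c); print(c, c.mean(0)); 
for d in (c[0]-c[3],c[1]-c[2]): print(np.linalg.norm(d),np.degrees(np.arctan2(d[1],d[0])))
yaw=np.degrees(np.arctan2(*(c[0]-c[3]+c[1]-c[2])[::-1])); print(yaw)
rows([*c.mean(0),230],yaw,16)
E
```

```text
[[612.4  17.8]
 [604.8 -88.1]
 [448.4 -76.9]
 [454.8  31. ]] [530.1  -29.05]
158.15182578775367 -4.787710489777979
156.80051020325155 -4.096030407543427
-4.443354307199078
[2.99, -2.16, -0.01] [0.0, -0.0, 0.029]
[2.93, -2.25, -0.01] [0.0, -0.0, 0.029]
[2.86, -2.34, -0.01] [0.0, -0.0, 0.029]
[2.79, -2.42, -0.01] [0.0, -0.0, 0.029]
[2.72, -2.5, -0.01] [0.0, -0.0, 0.029]
[2.65, -2.58, -0.01] [0.0, -0.0, 0.029]
[2.57, -2.65, -0.01] [0.0, -0.0, 0.029]
[2.49, -2.73, -0.01] [0.0, -0.0, 0.029]
[2.41, -2.8, -0.01] [0.0, -0.0, 0.029]
[2.33, -2.87, -0.01] [0.0, -0.0, 0.029]
[2.24, -2.94, -0.01] [0.0, -0.0, 0.029]
[2.16, -3.0, -0.01] [0.0, -0.0, 0.029]
[2.07, -3.06, -0.01] [0.0, -0.0, 0.029]
[1.98, -3.12, -0.01] [0.0, -0.0, 0.029]
[1.88, -3.18, -0.01] [0.0, -0.0, 0.029]
[1.79, -3.23, -0.01] [0.0, -0.0, 0.029]
```

Emit:
step_arm(
  plan=[3.0, -2.2, 0, 0, 0, 0.03, 2.9, -2.2, 0, 0, 0, 0.03, 2.9, -2.3, 0, 0, 0, 0.03, 2.8, -2.4, 0, 0, 0, 0.03, 2.7, -2.5, 0, 0, 0, 0.03],
  hand=9.1,
)

```text
time_s: 1.02
ee_pos: [317.3, -373.9, 228.1]
ee_rot: [180.0, -0.0, 13.7]
force: [0.8, 0.5, -0.2]
gripper_width: 90.9
gripper_force: 0.0
```

Emit:
step_arm(
  plan=[2.6, -2.6, 0, 0, 0, 0.03, 2.6, -2.6, 0, 0, 0, 0.03, 2.5, -2.7, 0, 0, 0, 0.03, 2.4, -2.8, 0, 0, 0, 0.03, 2.3, -2.9, 0, 0, 0, 0.03],
)

```text
time_s: 1.43
ee_pos: [415.0, -217.6, 228.2]
ee_rot: [180.0, -0.0, 5.1]
force: [-0.2, -0.5, -0.6]
gripper_width: 91.0
gripper_force: 0.0
```

Emit:
step_arm(
  plan=[2.2, -2.9, 0, 0, 0, 0.03, 2.2, -3.0, 0, 0, 0, 0.03, 2.1, -3.1, 0, 0, 0, 0.03, 2.0, -3.1, 0, 0, 0, 0.03, 1.9, -3.2, 0, 0, 0, 0.03],
)

```text
time_s: 1.85
ee_pos: [514.4, -61.1, 228.2]
ee_rot: [180.0, -0.0, -3.5]
force: [0.7, -0.7, -0.1]
gripper_width: 90.9
gripper_force: 0.0
```

Emit:
step_arm(
  plan=[1.0, -1.6, 0, 0, 0, 0.02, 0, 0, 0, 0, 0, 0, 0, 0, 0, 0, 0, 0],
)

```text
time_s: 2.1
ee_pos: [524.7, -46.9, 227.7]
ee_rot: [180.0, 0.0, -4.4]
force: [-1.1, -0.6, 0.2]
gripper_width: 90.7
gripper_force: 0.0
```

```bash
python3 - <<'E'
from h import *
p=viewer.grab_frame("wrist"); save("d",p["img"]); print(p["position"],p["attitude"])
for d in viewer.pinpoint("peg_tray_grip",p): print(d,toplane(p,d["location"],88))
print(proj(p,[530,-29,105])); s=sensors.state(); print(s["ee_pos"],s["ee_rot"])
E
```

```text
[597.60598024 -52.15206399 385.78758251] [ 1.64981948e+02 -8.30771825e-02 -9.44094160e+01]
{'location': [238.4, 179.9], 'score': 0.88} [530.3 -27.6  88. ]
[np.float64(238.77070546581655), np.float64(184.1584908778417)]
[523.95004751 -48.22956269 227.85547397] [ 1.79963555e+02  3.78523799e-02 -4.54782676e+00]
```

View pics/d.png

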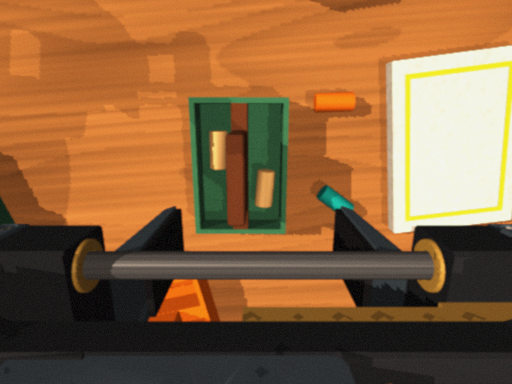

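The wrist view confirms the green tray with two light pegs at (218,150) and (265,188), with its handle at (238,180) and already aligned with the tool. The stand is at the right. I'll centre over it and descend.

Emit:
step_arm(
  plan=[0.2, -1.0, 1.0, 0, 0, 0, 0.2, -1.0, 2.0, 0, 0, 0, 0, 0, 2.5, 0, 0, 0, 0, 0, 2.5, 0, 0, 0, 0, 0, 1.0, 0, 0, 0],
)

```text
time_s: 2.62
ee_pos: [527.5, -28.1, 134.5]
ee_rot: [-180.0, 0.4, -4.6]
force: [-0.9, -0.3, -0.2]
gripper_width: 91.1
gripper_force: 0.0
```

Emit:
step_arm(
  plan=[0, 0, 1.5, 0, 0, 0, 0, 0, 1.5, 0, 0, 0, 0, 0, 1.5, 0, 0, 0, 0, 0, 1.0, 0, 0, 0, 0, 0, 0, 0, 0, 0],
)

```text
time_s: 3.03
ee_pos: [528.7, -28.2, 81.2]
ee_rot: [180.0, 0.2, -4.6]
force: [0.1, -0.4, -0.5]
gripper_width: 91.1
gripper_force: 0.0
```

```bash
python3 - <<'E'
from h import *
p=viewer.grab_frame("wrist"); save("e",p["img"])
for d in viewer.pinpoint("peg_tray_grip",p): print(d,toplane(p,d["location"],88))
s=sensors.state(); print(s["ee_pos"],s["ee_rot"],s["force"])
E
```

```text
{'location': [251.6, 244.0], 'score': 0.78} [531.3 -24.8  88. ]
[530.33513097 -28.17146731  83.17486566] [ 1.79997232e+02 -1.35030326e-02 -4.57348280e+00] [0.06882526 0.04394995 0.27549528]
```

View pics/e.png

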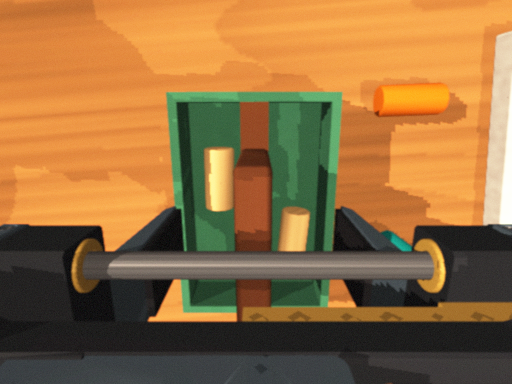

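The handle at (253,200) is between the open fingers and the pegs are clear of them, so I'll close softly first and then firmly.

Emit:
step_arm(
  plan=[0, 0, 0, 0, 0, 0, 0, 0, 0, 0, 0, 0, 0, 0, 0, 0, 0, 0, 0, 0, 0, 0, 0, 0, 0, 0, 0, 0, 0, 0],
  hand=1.0,
  newtons=10,
)

```text
time_s: 3.55
ee_pos: [530.3, -27.9, 83.3]
ee_rot: [180.0, -0.0, -4.5]
force: [-0.5, 0.1, 1.0]
gripper_width: 60.6
gripper_force: 0.0
```

Emit:
step_arm(
  plan=[0, 0, 0, 0, 0, 0, 0, 0, 0, 0, 0, 0, 0, 0, 0, 0, 0, 0, 0, 0, 0, 0, 0, 0, 0, 0, 0, 0, 0, 0],
  hand=1.0,
  newtons=40,
)

```text
time_s: 3.97
ee_pos: [530.2, -27.9, 82.9]
ee_rot: [180.0, 0.0, -4.5]
force: [-0.6, 0.5, -0.2]
gripper_width: 27.6
gripper_force: 0.0
```

Emit:
step_arm(
  plan=[0, 0, 0, 0, 0, 0, 0, 0, 0, 0, 0, 0, 0, 0, 0, 0, 0, 0, 0, 0, 0, 0, 0, 0, 0, 0, 0, 0, 0, 0],
  newtons=40,
)

```text
time_s: 4.38
ee_pos: [530.2, -27.7, 82.9]
ee_rot: [-180.0, -0.0, -4.5]
force: [-0.5, 2.1, -2.2]
gripper_width: 18.0
gripper_force: 40.0
```

Emit:
step_arm(
  plan=[0, 0, -0.2, 0, 0, 0, 0, 0, -0.4, 0, 0, 0, 0, 0, -0.6, 0, 0, 0, 0, 0, -0.6, 0, 0, 0, 0, 0, -0.4, 0, 0, 0],
)

```text
time_s: 4.8
ee_pos: [530.5, -28.1, 105.8]
ee_rot: [180.0, -0.1, -4.5]
force: [-0.3, -0.3, -3.5]
gripper_width: 17.8
gripper_force: 40.0
```

Emit:
step_arm(
  plan=[0, 0, -0.6, 0, 0, 0, 0, 0, -1.0, 0, 0, 0, 0, 0, -1.2, 0, 0, 0, 0, 0, -1.0, 0, 0, 0, 0, 0, -0.6, 0, 0, 0],
)

```text
time_s: 5.22
ee_pos: [530.9, -28.0, 150.8]
ee_rot: [180.0, -0.2, -4.5]
force: [0.4, 0.0, -4.0]
gripper_width: 17.7
gripper_force: 40.0
```

```bash
python3 - <<'E'
from h import *
rows([536,-286,150],2.7,20); s=sensors.state(); print(s["ee_pos"],s["force"],s["torque"])
E
```

```text
[0.13, 1.28, 0.0] [0.0, -0.0, -0.006]
[0.12, 1.28, 0.0] [0.0, -0.0, -0.006]
[0.11, 1.29, 0.0] [0.0, -0.0, -0.006]
[0.1, 1.29, 0.0] [0.0, -0.0, -0.006]
[0.09, 1.29, 0.0] [0.0, -0.0, -0.006]
[0.09, 1.29, 0.0] [0.0, -0.0, -0.006]
[0.08, 1.29, 0.0] [0.0, -0.0, -0.006]
[0.07, 1.29, 0.0] [0.0, -0.0, -0.006]
[0.06, 1.29, 0.0] [0.0, -0.0, -0.006]
[0.05, 1.29, 0.0] [0.0, -0.0, -0.006]
[0.05, 1.29, 0.0] [0.0, -0.0, -0.006]
[0.04, 1.29, 0.0] [0.0, -0.0, -0.006]
[0.03, 1.29, 0.0] [0.0, -0.0, -0.006]
[0.02, 1.29, 0.0] [0.0, -0.0, -0.006]
[0.01, 1.29, 0.0] [0.0, -0.0, -0.006]
[0.01, 1.29, 0.0] [0.0, -0.0, -0.006]
[-0.0, 1.29, 0.0] [0.0, -0.0, -0.006]
[-0.01, 1.29, 0.0] [0.0, -0.0, -0.006]
[-0.02, 1.29, 0.0] [0.0, -0.0, -0.006]
[-0.03, 1.29, 0.0] [0.0, -0.0, -0.006]
[530.90116894 -27.9789109  150.81616303] [ 0.41660849  0.01690648 -4.04252093] [ 0.03468512 -0.02673873 -0.05717224]
```

Emit:
step_arm(
  plan=[0.1, 0.3, 0, 0, 0, -0.006, 0.1, 0.6, 0, 0, 0, -0.006, 0.1, 0.9, 0, 0, 0, -0.006, 0.1, 1.2, 0, 0, 0, -0.006, 0.1, 1.5, 0, 0, 0, -0.006],
)

```text
time_s: 5.63
ee_pos: [531.8, -73.9, 148.2]
ee_rot: [-180.0, 0.1, -2.7]
force: [0.6, -0.2, -2.5]
gripper_width: 17.5
gripper_force: 40.0
```

Emit:
step_arm(
  plan=[0.1, 1.6, 0, 0, 0, -0.006, 0.1, 1.6, 0, 0, 0, -0.006, 0.1, 1.6, 0, 0, 0, -0.006, 0.1, 1.6, 0, 0, 0, -0.006, 0.1, 1.6, 0, 0, 0, -0.006],
)

```text
time_s: 6.05
ee_pos: [533.6, -154.9, 148.0]
ee_rot: [-180.0, 0.1, -1.1]
force: [0.3, -0.3, -3.3]
gripper_width: 17.9
gripper_force: 40.0
```

Emit:
step_arm(
  plan=[0, 1.6, 0, 0, 0, -0.006, 0, 1.6, 0, 0, 0, -0.006, 0, 1.6, 0, 0, 0, -0.006, 0, 1.6, 0, 0, 0, -0.006, 0, 1.4, 0, 0, 0, -0.006],
)

```text
time_s: 6.47
ee_pos: [532.9, -233.1, 147.9]
ee_rot: [-180.0, 0.1, 0.6]
force: [0.1, 0.5, -3.1]
gripper_width: 17.9
gripper_force: 40.0
```

Emit:
step_arm(
  plan=[0, 1.4, 0, 0, 0, -0.006, 0, 1.3, 0, 0, 0, -0.006, 0, 1.1, 0, 0, 0, -0.006, 0, 0.8, 0, 0, 0, -0.006, 0, 0.5, 0, 0, 0, -0.006],
)

```text
time_s: 6.88
ee_pos: [534.4, -283.6, 148.4]
ee_rot: [-180.0, 0.0, 2.3]
force: [0.2, 0.4, -3.0]
gripper_width: 17.7
gripper_force: 40.0
```

Emit:
step_arm(
  plan=[0, 0.3, 0, 0, 0, 0, 0, 0, 0, 0, 0, 0, 0, 0, 0, 0, 0, 0],
)

```text
time_s: 7.13
ee_pos: [534.8, -284.9, 148.9]
ee_rot: [-180.0, 0.0, 2.3]
force: [-0.4, 0.5, -2.9]
gripper_width: 17.8
gripper_force: 40.0
```

```bash
python3 - <<'E'
from h import *
p=viewer.grab_frame("wrist"); save("f",p["img"])
s=sensors.state(); z=s["ee_pos"][2]+5
for d in viewer.pinpoint("peg_tray_grip",p): print(d,toplane(p,d["location"],z))
print(s["ee_pos"],s["ee_rot"],s["force"],s["gripper_width"]); rows([536,-286,150],2.7,1)
E
```

```text
[ 534.85195546 -284.70188626  148.93376625] [-1.79977692e+02  1.05621711e-02  2.36028302e+00] [ 0.19066871 -0.60037861 -3.99169454] 17.67188161505517
[0.11, 0.14, -0.1] [-0.0, 0.0, -0.006]
```

View pics/f.png

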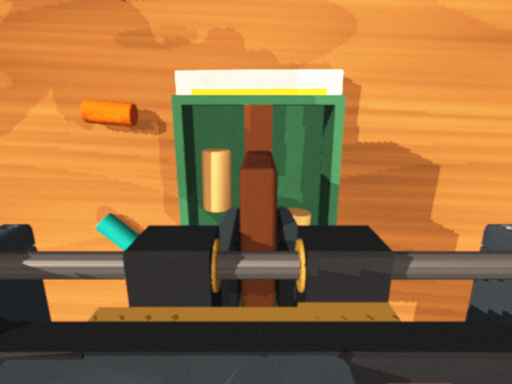

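The tray hangs level over the stand with a peg visible in each trough, (217,180) and (300,217). It lines up with the yellow line at row 92. I'll lower it.

Emit:
step_arm(
  plan=[0.1, 0.1, 0.3, 0, 0, -0.006, 0, 0, 0.8, 0, 0, 0, 0, 0, 1.0, 0, 0, 0, 0, 0, 1.0, 0, 0, 0, 0, 0, 0.6, 0, 0, 0],
)

```text
time_s: 7.65
ee_pos: [534.9, -285.5, 109.7]
ee_rot: [-179.9, 0.2, 2.7]
force: [0.4, 0.7, -2.6]
gripper_width: 18.4
gripper_force: 40.0
```

Emit:
step_arm(
  plan=[0, 0, 0.3, 0, 0, 0, 0, 0, 0.1, 0, 0, 0, 0, 0, 0.1, 0, 0, 0, 0, 0, 0.1, 0, 0, 0, 0, 0, 0, 0, 0, 0],
)

```text
time_s: 8.07
ee_pos: [536.1, -286.3, 106.2]
ee_rot: [180.0, -0.0, 2.7]
force: [-0.7, 0.6, -2.5]
gripper_width: 17.9
gripper_force: 40.0
```

Emit:
step_arm(
  plan=[0, 0, 0.1, 0, 0, 0, 0, 0, 0.1, 0, 0, 0, 0, 0, 0.05, 0, 0, 0, 0, 0, 0, 0, 0, 0, 0, 0, 0, 0, 0, 0],
)

```text
time_s: 8.48
ee_pos: [535.9, -286.2, 103.5]
ee_rot: [180.0, -0.0, 2.7]
force: [-0.2, 0.8, -3.4]
gripper_width: 18.0
gripper_force: 40.0
```

Emit:
step_arm(
  plan=[0, 0, 0.05, 0, 0, 0, 0, 0, 0, 0, 0, 0, 0, 0, 0, 0, 0, 0],
)

```text
time_s: 8.73
ee_pos: [535.9, -286.3, 103.0]
ee_rot: [180.0, -0.0, 2.7]
force: [-0.0, -0.3, -3.7]
gripper_width: 17.7
gripper_force: 40.0
```

Emit:
step_arm(
  plan=[0, 0, 0.05, 0, 0, 0, 0, 0, 0, 0, 0, 0, 0, 0, 0, 0, 0, 0],
)

```text
time_s: 8.98
ee_pos: [536.0, -286.2, 102.9]
ee_rot: [180.0, -0.0, 2.7]
force: [-0.3, 0.2, 0.1]
gripper_width: 17.3
gripper_force: 40.0
```

Emit:
step_arm(
  plan=[0, 0, 0.05, 0, 0, 0, 0, 0, 0, 0, 0, 0, 0, 0, 0, 0, 0, 0],
)

```text
time_s: 9.23
ee_pos: [536.0, -286.3, 102.9]
ee_rot: [180.0, -0.0, 2.7]
force: [-2.3, 1.0, 6.4]
gripper_width: 18.1
gripper_force: 40.0
```

The force has changed sign, so the tray is on the stand. I'll open slowly, check that the fingers are clear, then rise.

Emit:
step_arm(
  plan=[0, 0, -0.05, 0, 0, 0, 0, 0, 0, 0, 0, 0, 0, 0, 0, 0, 0, 0],
  newtons=10,
)

```text
time_s: 9.48
ee_pos: [536.0, -286.3, 102.9]
ee_rot: [180.0, -0.0, 2.7]
force: [-2.5, 1.6, 5.8]
gripper_width: 18.1
gripper_force: 10.0
```

Emit:
step_arm(
  plan=[0, 0, 0, 0, 0, 0, 0, 0, 0, 0, 0, 0, 0, 0, 0, 0, 0, 0, 0, 0, 0, 0, 0, 0, 0, 0, 0, 0, 0, 0],
  hand=6,
)

```text
time_s: 9.9
ee_pos: [536.0, -286.3, 102.2]
ee_rot: [180.0, 0.0, 2.7]
force: [-0.1, 0.3, 0.3]
gripper_width: 48.5
gripper_force: 0.0
```

Emit:
step_arm(
  plan=[0, 0, 0, 0, 0, 0, 0, 0, 0, 0, 0, 0, 0, 0, 0, 0, 0, 0, 0, 0, 0, 0, 0, 0, 0, 0, 0, 0, 0, 0],
)

```text
time_s: 10.32
ee_pos: [536.0, -286.3, 102.5]
ee_rot: [180.0, -0.0, 2.7]
force: [-0.1, -0.1, 0.8]
gripper_width: 59.9
gripper_force: 0.0
```

Emit:
step_arm(
  plan=[0, 0, -0.5, 0, 0, 0, 0, 0, -1.0, 0, 0, 0, 0, 0, -2.0, 0, 0, 0, 0, 0, -3.0, 0, 0, 0, 0, 0, -3.0, 0, 0, 0],
)

```text
time_s: 10.73
ee_pos: [535.6, -286.0, 198.9]
ee_rot: [-180.0, 0.0, 2.7]
force: [0.8, -0.2, 0.0]
gripper_width: 59.6
gripper_force: 0.0
```

Emit:
step_arm(
  plan=[-3.0, 0, -1.0, 0, 0, 0, -3.0, 0, 0, 0, 0, 0, -3.0, 0, 0, 0, 0, 0, -1.0, 0, 0, 0, 0, 0, 0, 0, 0, 0, 0, 0],
)

```text
time_s: 11.15
ee_pos: [434.3, -291.0, 208.8]
ee_rot: [180.0, -0.0, 2.6]
force: [0.1, -0.3, -0.4]
gripper_width: 60.1
gripper_force: 0.0
```

```bash
python3 - <<'E'
from h import *
p=viewer.grab_frame("wrist"); 
for d in viewer.pinpoint("peg_tray_grip",p): print("w",d,toplane(p,d["location"],108))
for d in viewer.pinpoint("peg1_center",p): print("peg",d,toplane(p,d["location"],37))
q=viewer.grab_frame("top")
for d in viewer.pinpoint("peg_tray_grip",q)+viewer.pinpoint("bolt_tray_grip",q): print("t",d,toplane(q,d["location"],108))
save("g",np.hstack([p["img"][:,56:456],q["img"][:,56:456]]))
E
```

```text
w {'location': [285.6, 107.7], 'score': 0.75} [ 509.7 -310.5  108. ]
w {'location': [258.4, 71.7], 'score': 0.66} [ 536.5 -286.8  108. ]
peg {'location': [227.2, 61.1], 'score': 0.8} [ 553.1 -254.6   37. ]
t {'location': [220.6, 246.5], 'score': 0.86} [339.5 108.8 108. ]
t {'location': [386.6, 158.7], 'score': 0.78} [ 534.9 -285.   108. ]
t {'location': [122.1, 183.5], 'score': 0.92} [491.9 335.5 108. ]
```

View pics/g.png

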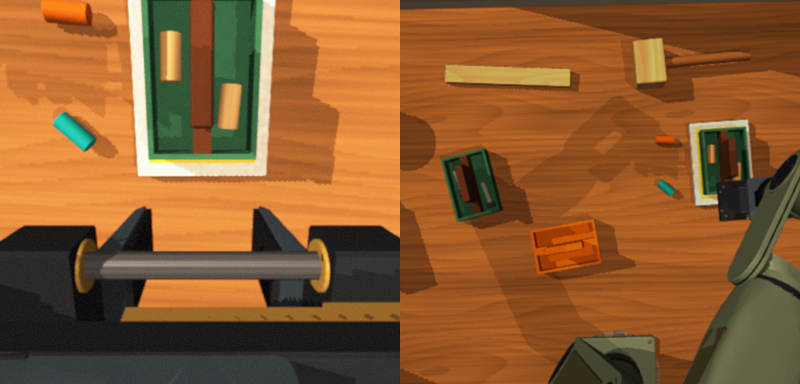

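The tray stands centred and square in the outline. Both pegs are inside, at (171,55) and (230,105) in the wrist half, and the arm is clear. The bolt tray, at (471,184) in the top-view half, has not moved.

```bash
python3 -c "
from h import *
print(env.job_done())"
```

```text
the job is handed in; nothing more can be done
None
```

The peg tray is on the stand and the job is handed in; the verdict wasn't reported back. By the cameras, the tray is within about 2 mm of the outline's middle and square to it, with both pegs inside, the gripper clear and the bolt tray unmoved.

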